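Unclamp a battery cell and hold it home on the sprung weld nest

TASK

Slide the vise's jaw wide open by its upright handle, lift the battery cell out, and take it upright to the weld nest: in between the white guides, either way round, and down against the sprung plunger until the cell is fully home on the white hard stops. Finish while holding it there: keep the cell in the gripper and keep pressing it firmly on the stops (a steady hand's push, not a crushing one), because the spring lifts it as soon as you let up. Leave the jaw open and the spare cells, screwdriver, tape and busbars on the table where they are.

Things in the scene. Friction and masses are not known exactly. Their poses are not given: they have to be found in the camera images.
- cell: the battery cell clamped in the vise at the start: an upright blue block with black top, 27 mm thick (its x), 70 mm wide (its y), 100 mm high (z up), about 0.35 kg; origin at the centre of its underside. Two flat aluminium terminals 14 mm across and 4 mm high stand on top at y = +-22 mm. The same either way round.
- vise: the vise, fixed to the table: dark steel bed 210 x 100 x 12 mm, aluminium jaws. Origin on the table under the cell's place, axes those of the cell in the vise; the cell stands on the bed, underside 12 mm above the table. Fixed jaw on the cell's +x side, from x = +14 to +32 mm, 80 mm wide, top 55 mm above the table; sliding jaw on the -x side.
- jaw_lip (a point): tip of the sliding jaw's lip, in the middle of its underside, 114 mm above the table. The jaw (14 mm thick, 80 mm wide, top at 62 mm) carries a neck 20 mm wide up to 120 mm, whose lip (6 mm thick) reaches 11.5 mm over the middle of the cell's top, so that the cell cannot be lifted until the jaw is opened. Axes those of the vise.
- jaw (a joint): how far the sliding jaw is open, in m: 0 to 0.004 at the start (shut on the cell), 0.060 fully open. It slides along the vise's -x, with about 3 N of friction, and stays where it is left. The lip uncovers the cell at about 0.013; at 0.060 there is 47 mm between lip and cell and about 60 mm between jaw and cell.
- jaw_grip (a point): centre of the top face of the jaw's handle, a black upright tab 16 mm along the slide (x), 30 mm across it (y) and 70 mm high, its top 96 mm above the table. It stands 66 mm to -x of the vise's origin when the jaw is shut, 38 mm clear behind the tall neck, and moves with the jaw. Axes those of the vise.
- nest: the weld nest, fixed to the table: black base plate 110 (x) x 150 (y) x 12 mm, origin on the table under its centre. It bears the white stops at its two y ends and, in the middle, the sprung plunger. The cell goes in with its thickness along the nest's x and its width along the nest's y.
- stops: the two white plastic blocks of the nest; origin as the nest's. Their level tops, 50 mm above the table, are the hard stops for the two ends of the cell's underside (free between y = -20 and +20 mm). On them stand guides 14 mm high with lips flared outward up to 76 mm above the table; the straight part leaves the cell 4 mm of play on each side in x and in y.
- seat (a point): the middle of the stop plane, 50 mm above the table: the cell's origin lies here when it is home. Axes those of the nest (z up).
- plunger (a joint): how far the sprung plunger is pressed down, in m: 0 when free, 0.014 when the cell is on the stops. The spring pushes up with 5 N at 0 and 12 N at 0.014 (500 N/m), more than the cell's weight, so that a cell left alone rides up off the stops.
- plunger_top (a point): centre of the plunger's top, a steel disc 24 mm across; 64 mm above the table (14 mm above the stops) when free.
- spare0: a spare cell of the same kind (27 x 70 x 100 mm) standing free on the table beyond the fixtures; origin under its centre. Bystander.
- spare1: a second spare cell, like spare0. Bystander.
- tape: a roll of clear tape, 90 mm across and 24 mm high, lying flat. Bystander.
- driver: a screwdriver lying on the table. Bystander.
- busbar0: a flat aluminium busbar, 24 x 65 x 4 mm, lying between the two fixtures. Bystander.
- busbar1: a second busbar, lying nearer the robot. Bystander.

How it is judged:
By the outcome, as a careful person would: the job done as asked, in the order asked, and still so for the second after the job is handed in, while the arm keeps its last pose, push and grip.
It also fails if it takes over 58 s, if anything falls off the work surface, if the arm or the gripper's body presses on something with over 40 N, if the wrist force passes 120 N, or if a joint passes its speed limit or range.

ROBOT

A 7-joint arm with a two-finger parallel gripper is mounted at the origin on the work surface. World frame = base frame: x ahead of the robot, y to its left, z up, the work surface at z = 0. Lengths are in mm, angles in degrees, forces in N, time in s.
With the tool pointing down it reaches from about 425 to 950 mm from the base axis. Payload 4.7 kg.
Tool frame: the origin (TCP) lies at the very end of the fingers, on their centre line; the grasp point (between the pads) lies 19 mm behind it; z points along the fingers, y is the line along which they close (so a half turn about z gives the same grasp; the last joint's range is limited). The gripper opens to 87 mm and grips with 3 to 60 N. Pads are 19 mm wide; open, the fingers measure 117 mm over their backs; the gripper's body (75 mm by 190 mm) begins 51 mm behind the grasp point.
Start: joints at [-65.14, 26.849, -2.785, 87.806, 1.381, 65.374, -4.715], TCP at [301.322, 604.032, 222.573] pointing down, gripper open.
Joint ranges: [-148.3, 148.3], [-19.14, 114.17], [-79.39, 73.82], [5.75, 140.21], [-59.74, 239.74], [12.07, 113.84], [-152.46, 152.46]. Speed limits (degrees/s): [147.25, 147.25, 180, 180, 180, 180, 180].

INTERFACE

Orientations are given as a 3x3 rotation matrix whose columns are the frame's x, y, z axes.
In Python, from station import r gives the robot as it stands.
- The arm moves only by the tool step_arm, never from a script. Its argument "commands" is a list of rows, each a list of 7 numbers: the shift along the tool's x, y, z normalised to -1 to 1, where 1 is 0.2 m, then the turn, a rotation vector about the tool's x, y, z normalised to -1 to 1, where 1 is 45 degrees, then the closure, from -1 (fully open) to 1 (shut). A call has 1 to 12 rows; each row shifts and turns the commanded pose from where the row before left it, along the tool's axes as they then stand; what a row does not reach is not made up. A row lasts 1/10 s, in which the tool goes at most 50 mm and 8.59 degrees, less where a joint would pass 70% of its speed; a pose out of reach is approached as far as the arm can. A call with a number of a shift or a turn outside -1 to 1 is refused whole. A call with a gripper value outside its range is refused whole. The fingers move at their own pace and stop on an object; the grip force is fixed at half the most. Time passes only in rows, so rows that do not move let the fingers close. It gives the time, the measured TCP pose, the force, the opening and the grip force at its end, in the units of the state.
- r.read_state(): the state, without advancing time (a new reading comes with each control period).
- r.camera(name): name is "side" or "top" or "wrist"; returns (picture, depth): 384x512x3 uint8, red, green, blue; 384x512 float32, mm along the optical axis (not along the pixel's ray), 0 where there is no reading.
- r.camera_params(name): a dict with "fx", "fy", "cx", "cy" (pixels), "cam_to_world" (4x4, takes a point from camera to world coordinates). Camera axes: x right, y down, z forward; pixel columns grow to the right and rows downward; lengths in mm; the calibration is good to about 2 mm. A picture is of the moment at which its call begins: read the wrist's pose just before it. camera_params takes no time and is no camera call; for the wrist camera it gives the pose at the moment of the call.
- r.hand_in(): hands the job in; it is judged then, once.
The state is a dict: "time_s": time; "joints": joint angles; "dq": joint speeds; "effort": joint torques, N m; "tcp_pos": TCP position; "tcp_rot": TCP orientation; "ft_force": force on the tool from outside, world axes, zero at the start; "torque": the same for the moment, N m; "gripper_width": finger opening in mm; "finger_force": force on a finger pad.
Only numpy, scipy, OpenCV 4.12 (cv2) and the standard library are available. Lean on these libraries where they do the work, as an engineer would, in place of code of your own. Each camera call takes 0.05 s, during which the arm holds its last target. There are 200 camera calls.

## Working session

There is one attempt and no reset: what is moved stays moved. The work goes in short steps, Python scripts to look and compute and a tool call to move; the robot and the scene stay as the last step left them, time stands still between calls to the robot, and variables do not carry over. Pictures are saved under pics/ and viewed, at most 10 in all, crops included, and the job is handed in when it is done.

Besides the shell and the picture viewer there is one more tool, called after "Emit:" in YAML: its name, and indented under it one key for each argument. step_arm: Moves the arm, as the interface text tells. Scaled input: -1 to 1 covers 0.2 m each way for a shift and 45 degrees each way for a turn. Its arguments: {"type":"object","properties":{"commands":{"type":"array","items":{"type":"array","items":{"type":"number"}}}},"required":["commands"]}

```bash
ls; mkdir -p pics; python3 - <<'E'
from station import r
import cv2,numpy as np
s=r.read_state();print({k:np.round(v,3).tolist() for k,v in s.items()})
for n in("top","side"):
    p,d=r.camera(n);cv2.imwrite(f"pics/{n}0.png",p[...,::-1]);np.savez(f"pics/{n}0.npz",p=p,d=d)
    c=r.camera_params(n);print(n,{k:np.round(v,3).tolist() for k,v in c.items()})
E
```

```text
pics
{'time_s': 0.0, 'joints': [-65.139, 26.896, -2.783, 87.874, 1.381, 65.374, -4.714], 'dq': [0.001, -0.027, -0.045, 0.034, -0.006, -0.012, -0.057], 'effort': [0.0, -50.797, -0.08, -23.616, -0.061, 0.038, 0.0], 'tcp_pos': [301.095, 603.462, 221.52], 'tcp_rot': [[-0.895, 0.446, -0.001], [0.446, 0.895, -0.002], [-0.0, -0.002, -1.0]], 'ft_force': [0.176, -0.382, -0.59], 'torque': [-0.0, 0.015, 0.008], 'finger_force': 0.0, 'gripper_width': 86.951}
top {'fx': 435.796, 'fy': 435.796, 'cx': 254.84, 'cy': 198.576, 'cam_to_world': [[0.003, -0.995, 0.102, 441.553], [-1.0, -0.003, 0.004, 10.795], [-0.003, -0.102, -0.995, 1305.905], [0.0, 0.0, 0.0, 1.0]]}
side {'fx': 413.72, 'fy': 413.72, 'cx': 257.081, 'cy': 196.319, 'cam_to_world': [[0.959, -0.201, 0.201, 282.574], [-0.284, -0.702, 0.653, -912.551], [0.01, -0.683, -0.73, 1118.483], [0.0, 0.0, 0.0, 1.0]]}
```

View pics/top0.png

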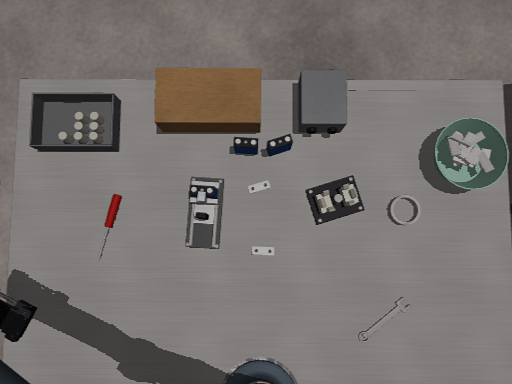

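View pics/side0.png

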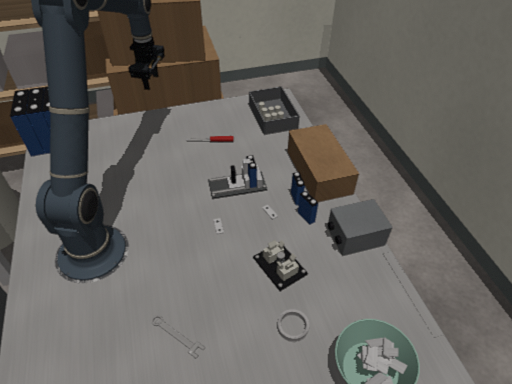

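Top view: the vise is at about (205,212), with the cell at its upper end (203,193) and the handle at (202,216). The nest is at (335,200), the spares at (246,146) and (280,145), and the busbars at (259,187) and (263,251). I'll measure coarsely, then go closer with the wrist camera.

```bash
cat > h.py <<'E'
import numpy as np,cv2
def plane(c,uv,z):
    uv=np.atleast_2d(np.asarray(uv,float));T=np.asarray(c["cam_to_world"])
    d=np.c_[(uv[:,0]-c["cx"])/c["fx"],(uv[:,1]-c["cy"])/c["fy"],np.ones(len(uv))]@T[:3,:3].T
    return T[:3,3]+d*((z-T[2,3])/d[:,2])[:,None]
def cloud(c,d):
    h,w=d.shape;u,v=np.meshgrid(np.arange(w),np.arange(h));T=np.asarray(c["cam_to_world"])
    P=np.stack([(u-c["cx"])/c["fx"]*d,(v-c["cy"])/c["fy"]*d,d],-1)
    return P@T[:3,:3].T+T[:3,3]
E
python3 - <<'E'
from station import r
from h import *
p=np.load("pics/top0.npz");c=r.camera_params("top");P=cloud(c,p["d"]);im=p["p"]
for n,(a,b,e,f) in dict(vise=(182,228,172,255),nest=(300,370,170,230)).items():
    X=P[e:f,a:b].reshape(-1,3);ok=p["d"][e:f,a:b].ravel()>0
    m=ok&(X[:,2]>6)
    print(n,cv2.minAreaRect(X[m][:,:2].astype(np.float32)),X[m].max(0))
    for z0,z1 in((8,16),(45,55),(58,66),(92,100),(108,125)):
        k=ok&(X[:,2]>z0)&(X[:,2]<z1); print(z0,k.sum(),np.round(X[k].mean(0),1) if k.any() else '', np.round(np.array(cv2.minAreaRect(X[k][:,:2].astype(np.float32))[1]),0) if k.sum()>3 else'')
t=np.hstack([cv2.resize(im[165:260,175:235],None,fx=6,fy=6,interpolation=2),cv2.resize(im[165:260,298:368],None,fx=6,fy=6,interpolation=2)])
cv2.imwrite("pics/crop.png",t[...,::-1])
E
```

```text
vise ((528.636474609375, 167.94842529296875), (135.53421020507812, 239.13418579101562), 89.82315826416016) [648.25453066 235.37524818 126.89421903]
8 894 [506.5 164.2  12.5] [215. 119.]
45 67 [598.5 155.1  52. ] [ 79. 106.]
58 111 [570.6 160.6  61.7] [ 79. 101.]
92 65 [523.4 167.4  96.5] [35. 76.]
108 286 [583.9 162.5 115.6] [69. 44.]
nest ((573.1094970703125, -223.38153076171875), (207.78392028808594, 178.3577423095703), 89.68185424804688) [ 662.02552491 -119.2407713    83.7237103 ]
8 978 [ 569.6 -216.8   12.5] [134. 192.]
45 293 [ 570.4 -217.3   50.6] [ 55. 113.]
58 61 [ 576.9 -226.9   62.8] [48. 91.]
92 0  
108 0
```

View pics/crop.png

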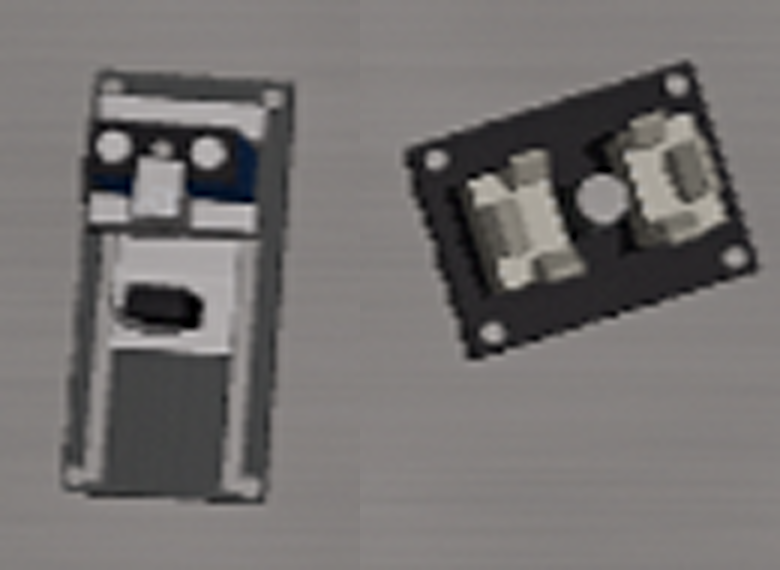

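The crop shows the vise with its +x roughly along world +x, turned by about -3.5°. The plunger is at crop (602,198), the handle at (160,303), the terminals at (114,146) and (209,151), and the nest is turned by about +17°. First I'll raise the tool and turn its y along the vise x.

Emit:
step_arm:
  commands:
    - [0,0,-0.1,0,0,0.187,0]
    - [0,0,-0.1,0,0,0.187,0]
    - [0,0,-0.1,0,0,0.187,0]
    - [0,0,-0.1,0,0,0.187,0]
    - [0,0,-0.1,0,0,0.187,0]
    - [0,0,-0.1,0,0,0.187,0]
    - [0,0,-0.1,0,0,0.187,0]
    - [0,0,-0.1,0,0,0.187,0]

```text
time_s: 0.9
tcp_pos: [301.1, 603.8, 382.8]
tcp_rot: [[0.073, 0.997, -0.0], [0.997, -0.073, -0.001], [-0.001, -0.0, -1.0]]
ft_force: [-0.8, 0.3, -0.4]
gripper_width: 44.2
finger_force: 0.0
```

```bash
python3 - <<'E'
from station import r
from h import *
s=r.read_state();c=r.camera_params("wrist")
R=np.array(s["tcp_rot"]);T=np.array(c["cam_to_world"])
print(np.round(s["tcp_pos"],1),np.round(R,3).tolist(),s["gripper_width"],s["time_s"])
print("cam in tool",np.round(R.T@(T[:3,3]-s["tcp_pos"]),1),np.round(R.T@T[:3,:3],3).tolist(),c["fx"],c["cx"],c["cy"])
c=r.camera_params("top")
print("term",plane(c,[(194,189.3),(209.8,190.2)],116));print("handle",plane(c,(201.7,215.3),96));print("pl",plane(c,(338.3,198),64))
E
```

```text
[301.1 603.8 382.8] [[0.073, 0.997, -0.0], [0.997, -0.073, -0.001], [-0.001, -0.0, -1.0]] 44.24857507833593 0.9
cam in tool [  69.2    0.  -162.3] [[-0.0, -0.968, -0.252], [1.0, -0.001, 0.001], [-0.001, -0.252, 0.968]] 322.1665555171526 254.28888168830017 188.80977678173556
term [[588.38828655 182.85821928 116.        ]
 [586.02637957 139.32585777 116.        ]]
handle [[518.08123893 163.03740323  96.        ]]
pl [[ 570.97016442 -223.41387087   64.        ]]
```

Emit:
step_arm:
  commands:
    - [-0.192,0.113,0.036,0,0,0,0]
    - [-0.192,0.113,0.036,0,0,0,0]
    - [-0.192,0.113,0.036,0,0,0,0]
    - [-0.192,0.113,0.036,0,0,0,0]
    - [-0.192,0.113,0.036,0,0,0,0]
    - [-0.192,0.113,0.036,0,0,0,0]
    - [-0.192,0.113,0.036,0,0,0,0]
    - [-0.192,0.113,0.036,0,0,0,0]
    - [-0.192,0.113,0.036,0,0,0,0]
    - [-0.192,0.113,0.036,0,0,0,0]
    - [-0.192,0.113,0.036,0,0,0,0]
    - [0,0,0,0,0,0,0]

```text
time_s: 2.1
tcp_pos: [522.9, 158.0, 302.5]
tcp_rot: [[0.079, 0.997, -0.0], [0.997, -0.079, -0.004], [-0.004, -0.0, -1.0]]
ft_force: [0.0, -0.2, -0.6]
gripper_width: 43.8
finger_force: 0.0
```

```bash
python3 - <<'E'
from station import r
from h import *
s=r.read_state();c=r.camera_params("wrist");p,d=r.camera("wrist")
print(np.round(s["tcp_pos"],1),np.round(s["tcp_rot"],3).tolist(),s["time_s"])
np.savez("pics/w1.npz",p=p,d=d,T=c["cam_to_world"]);cv2.imwrite("pics/w1.png",p[...,::-1])
E
```

```text
[522.9 158.  302.5] [[0.079, 0.997, -0.0], [0.997, -0.079, -0.004], [-0.004, -0.0, -1.0]] 2.1
```

View pics/w1.png

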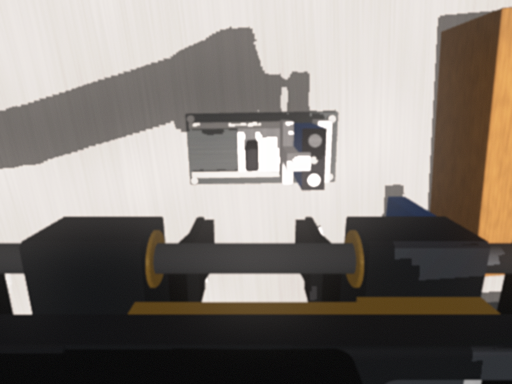

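The wrist view shows the vise at (262,148), with the handle at (251,153), the lip at (300,162) and the terminals at (315,140) and (313,180). I'll measure these with depth and rays.

```bash
python3 - <<'E'
from station import r
from h import *
z=np.load("pics/w1.npz");c=dict(r.camera_params("wrist"),cam_to_world=z["T"]);P=cloud(c,z["d"]);im=z["p"].astype(int)
v,u=np.mgrid[0:384,0:512]
box=(v>100)&(v<195)&(u>185)&(u<345)&(z["d"]>0)
for n,a,b in(("bed",9,15.5),("fix/jaw",50,66),("handle",91,101),("top",108,124)):
    m=box&(P[...,2]>a)&(P[...,2]<b)
    if n=="handle": m&=u<270
    X=P[m];rc=cv2.minAreaRect(X[:,:2].astype(np.float32));print(n,m.sum(),np.round(X.mean(0),1),np.round(rc[0],1),np.round(rc[1],1),round(rc[2],1), np.round(np.percentile(X,[2,98],0),1).tolist())
# terminals: bright blobs at cell-top height
g=im.min(2);m=(box&(g>130)&(u>303)&(u<324)).astype(np.uint8)
n,l,st,ce=cv2.connectedComponentsWithStats(m)
for i in range(1,n):
    if st[i,4]>25: print("blob",st[i],np.round(ce[i],1),np.round(plane(c,ce[i],116),1))
t=z["p"][100:200,180:345];cv2.imwrite("pics/w1c.png",cv2.resize(t,None,fx=4.8,fy=4.8,interpolation=2)[...,::-1])
E
```

```text
bed 4361 [504.2 175.2  12.1] [534.6 166.1] [100.2 210.2] 86.4 [[432.3, 118.9, 10.1], [637.4, 218.1, 13.9]]
fix/jaw 940 [585.2 170.1  58.7] [568.2 163.9] [ 79.9 106.6] 86.5 [[528.1, 125.3, 51.4], [621.9, 202.6, 63.6]]
handle 348 [520.8 167.8  95.6] [520.6 167.5] [29.3 15.2] 85.5 [[513.0, 153.3, 92.3], [528.4, 181.6, 97.5]]
top 1805 [585.  164.4 114.7] [580.5 163.7] [68.7 43.8] 86.3 [[559.8, 130.6, 110.4], [602.2, 196.2, 121.3]]
blob [308 101  16  11 164] [315.9 105.7] [[592.8 220.4 116. ]]
blob [317 120   7   8  48] [320.2 123.2] [[596.9 202.1 116. ]]
blob [309 135  13  12 118] [314.6 140.4] [[590.3 184.4 116. ]]
blob [304 153  14  19 191] [309.  161.6] [[583.5 161.7 116. ]]
blob [306 173  15  15 173] [313.4 179.7] [[587.7 141.  116. ]]
blob [304 189  20   6 112] [313.9 191.7] [[587.7 127.2 116. ]]
```

View pics/w1c.png

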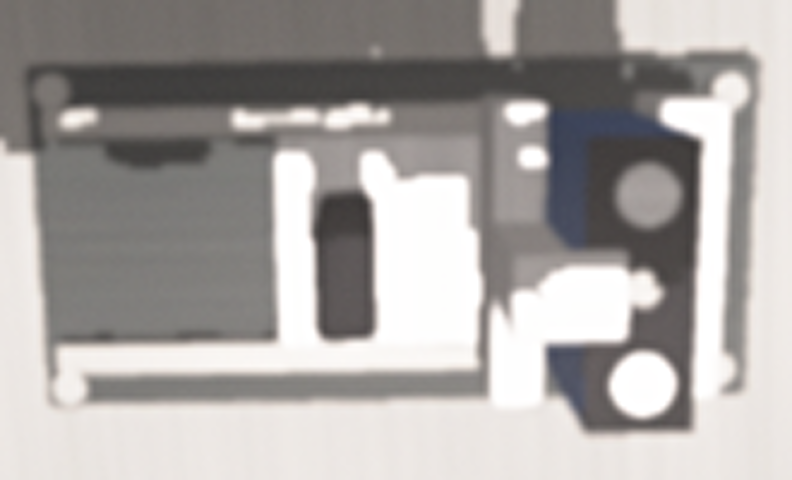

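Handle top centre is (520.6,167.5) and the vise is turned -3.5°, with the cell at about (588,163). I'll go down over the handle.

Emit:
step_arm:
  commands:
    - [0.051,-0.015,0.15,0,0,-0.022,0]
    - [0,0,0.2,0,0,0,0]
    - [0,0,0.2,0,0,0,0]
    - [0,0,0.2,0,0,0,0]
    - [0,0,0.2,0,0,0,0]
    - [0,0,0.1,0,0,0,0]
    - [0,0,0.1,0,0,0,0]
    - [0,0,0,0,0,0,0]

```text
time_s: 2.95
tcp_pos: [516.1, 177.2, 70.7]
tcp_rot: [[0.047, 0.999, -0.006], [0.999, -0.047, -0.002], [-0.002, -0.006, -1.0]]
ft_force: [-1.0, 0.5, -0.5]
gripper_width: 43.9
finger_force: 0.0
```

Emit:
step_arm:
  commands:
    - [0,0,0,0,0,0,0]

```text
time_s: 3.05
tcp_pos: [518.6, 177.4, 73.4]
tcp_rot: [[0.048, 0.999, -0.001], [0.999, -0.048, 0.0], [0.0, -0.001, -1.0]]
ft_force: [0.6, -0.7, 0.5]
gripper_width: 43.6
finger_force: 0.0
```

Emit:
step_arm:
  commands:
    - [-0.048,0.01,0,0,0,0.017,0]
    - [0,0,0,0,0,0,0]
    - [0,0,0,0,0,0,1]
    - [0,0,0,0,0,0,1]
    - [0,0,0,0,0,0,1]
    - [0,0,0,0,0,0,1]

```text
time_s: 3.65
tcp_pos: [520.3, 166.9, 73.4]
tcp_rot: [[0.063, 0.998, 0.0], [0.998, -0.063, 0.0], [0.0, 0.0, -1.0]]
ft_force: [0.0, 0.1, -0.7]
gripper_width: 19.4
finger_force: 0.0
```

Emit:
step_arm:
  commands:
    - [0,0,0,0,0,0,1]
    - [0,0,0,0,0,0,1]
    - [0,0,0,0,0,0,1]

```text
time_s: 3.95
tcp_pos: [520.3, 166.8, 73.4]
tcp_rot: [[0.063, 0.998, -0.0], [0.998, -0.063, 0.0], [0.0, -0.0, -1.0]]
ft_force: [0.6, -0.5, 1.7]
gripper_width: 15.8
finger_force: 30.0
```

Emit:
step_arm:
  commands:
    - [0,-0.015,0,0,0,0,1]
    - [0,-0.025,0,0,0,0,1]
    - [0,-0.03,0,0,0,0,1]
    - [0,-0.03,0,0,0,0,1]
    - [0,-0.03,0,0,0,0,1]
    - [0,-0.03,0,0,0,0,1]
    - [0,-0.03,0,0,0,0,1]
    - [0,-0.03,0,0,0,0,1]
    - [0,-0.03,0,0,0,0,1]
    - [0,-0.025,0,0,0,0,1]
    - [0,-0.015,0,0,0,0,1]
    - [0,0,0,0,0,0,1]

```text
time_s: 5.15
tcp_pos: [463.1, 170.4, 73.4]
tcp_rot: [[0.063, 0.998, 0.002], [0.998, -0.063, 0.0], [0.0, 0.002, -1.0]]
ft_force: [5.5, 1.8, -5.7]
gripper_width: 15.7
finger_force: 30.0
```

Emit:
step_arm:
  commands:
    - [0,-0.01,0,0,0,0,1]
    - [0,-0.01,0,0,0,0,1]
    - [0,0,0,0,0,0,1]

```text
time_s: 5.45
tcp_pos: [463.1, 170.4, 73.4]
tcp_rot: [[0.064, 0.998, 0.01], [0.998, -0.064, 0.0], [0.001, 0.01, -1.0]]
ft_force: [16.2, 1.5, -17.4]
gripper_width: 15.8
finger_force: 30.2
```

The jaw has reached its end stop and is fully open. I'll relax, release and rise.

Emit:
step_arm:
  commands:
    - [0,0.02,0,0,0,0,1]
    - [0,0.005,0,0,0,0,0]
    - [0,0,0,0,0,0,0]
    - [0,0,0,0,0,0,0]
    - [0,0,0,0,0,0,0]
    - [0,0,-0.1,0,0,0,0]
    - [0,0,-0.2,0,0,0,0]
    - [0,0,-0.2,0,0,0,0]
    - [0,0,-0.2,0,0,0,0]
    - [0,0,-0.2,0,0,0,0]
    - [0,0,-0.1,0,0,0,0]
    - [0,0,0,0,0,0,0]

```text
time_s: 6.65
tcp_pos: [464.8, 170.7, 276.5]
tcp_rot: [[0.063, 0.998, 0.005], [0.998, -0.063, 0.004], [0.004, 0.005, -1.0]]
ft_force: [0.5, -0.3, 0.9]
gripper_width: 43.7
finger_force: 0.0
```

Emit:
step_arm:
  commands:
    - [0,0.1,0,0,0,0,0]
    - [0,0.1,0,0,0,0,0]
    - [0,0.1,0,0,0,0,0]
    - [0,0,0,0,0,0,0]
    - [0,0,0,0,0,0,0]
    - [0,0,0,0,0,0,0]

```text
time_s: 7.25
tcp_pos: [522.0, 166.4, 272.5]
tcp_rot: [[0.063, 0.998, -0.002], [0.998, -0.063, -0.0], [-0.0, -0.002, -1.0]]
ft_force: [-0.2, 0.0, -0.6]
gripper_width: 43.4
finger_force: 0.0
```

```bash
python3 - <<'E'
from station import r
from h import *
s=r.read_state();c=r.camera_params("wrist");p,d=r.camera("wrist")
print(np.round(s["tcp_pos"],1),np.round(s["tcp_rot"],3).tolist(),s["time_s"])
np.savez("pics/w2.npz",p=p,d=d,T=c["cam_to_world"]);cv2.imwrite("pics/w2.png",p[...,::-1])
P=cloud(c,d)
v,u=np.mgrid[0:384,0:512];ok=(d>0)&(v<205)&(P[...,0]>380)&(P[...,0]<660)&(P[...,1]>90)&(P[...,1]<240)
for n,a,b,x0,x1 in(("handle",90,101,430,500),("lip",116,125,480,560),("celltop",109,118,565,620),("fix",50,59,590,640)):
    m=ok&(P[...,2]>a)&(P[...,2]<b)&(P[...,0]>x0)&(P[...,0]<x1);X=P[m]
    if len(X)>5: rc=cv2.minAreaRect(X[:,:2].astype(np.float32));print(n,len(X),np.round(rc[0],1),np.round(rc[1],1),round(rc[2],1),round(X[:,2].mean(),1))
E
```

```text
[522.  166.4 272.5] [[0.063, 0.998, -0.002], [0.998, -0.063, -0.0], [-0.0, -0.002, -1.0]] 7.25
handle 414 [463.7 170.9] [29.8 16.3] 86.3 95.4
lip 516 [514.1 167.8] [19.7 25.2] 86.4 120.1
celltop 1682 [589.3 164.2] [67.  26.4] 86.2 112.9
fix 338 [614.1 161.2] [79.8 17.5] 89.7 55.2
```

View pics/w2.png

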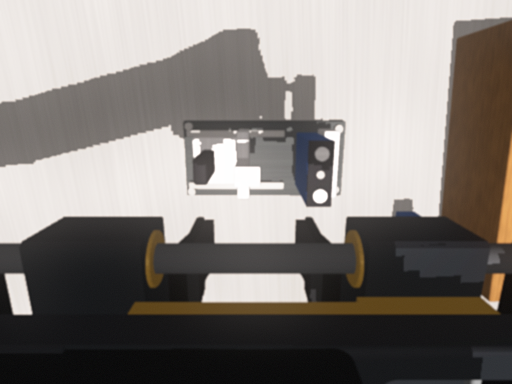

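The jaw is open, with the handle at (463.7,170.9). The cell is still standing in place at about (589.3,163.7), picture (320,172). I'll go over it and down.

Emit:
step_arm:
  commands:
    - [0.004,0.168,0,0,0,0,0]
    - [0.003,0.168,0,0,0,0,0]
    - [0,0,0,0,0,0,0]
    - [0,0,0.2,0,0,0,0]
    - [0,0,0.2,0,0,0,0]
    - [0,0,0.1,0,0,0,0]
    - [0,0,0,0,0,0,0]
    - [0,0,0,0,0,0,0]

```text
time_s: 8.1
tcp_pos: [590.2, 163.9, 174.1]
tcp_rot: [[0.063, 0.998, 0.0], [0.998, -0.063, 0.001], [0.001, 0.0, -1.0]]
ft_force: [0.3, -0.8, 0.4]
gripper_width: 43.4
finger_force: 0.0
```

Emit:
step_arm:
  commands:
    - [0,-0.003,0.15,0,0,0,0]
    - [0,0,0.15,0,0,0,0]
    - [0,0,0.1,0,0,0,0]
    - [0,0,0.07,0,0,0,0]
    - [0,0,0,0,0,0,0]
    - [0,0,0,0,0,0,1]
    - [0,0,0,0,0,0,1]
    - [0,0,0,0,0,0,1]
    - [0,0,0,0,0,0,1]
    - [0,0,0,0,0,0,1]

```text
time_s: 9.1
tcp_pos: [589.7, 164.0, 80.6]
tcp_rot: [[0.063, 0.998, -0.0], [0.998, -0.063, 0.001], [0.001, -0.0, -1.0]]
ft_force: [-2.7, 0.5, 6.1]
gripper_width: 26.6
finger_force: 29.9
```

The cell is gripped at 26.6 mm. I'll lift it, then check it came out.

Emit:
step_arm:
  commands:
    - [0,0,-0.05,0,0,0,1]
    - [0,0,-0.1,0,0,0,1]
    - [0,0,-0.15,0,0,0,1]
    - [0,0,-0.2,0,0,0,1]
    - [0,0,-0.2,0,0,0,1]
    - [0,0,-0.1,0,0,0,1]
    - [0,0,-0.05,0,0,0,1]
    - [0,0,0,0,0,-0.1,1]
    - [0,0,0,0,0,-0.15,1]
    - [0,0,0,0,0,-0.15,1]
    - [0,0,0,0,0,-0.058,1]
    - [0,0,0,0,0,0,1]

```text
time_s: 10.3
tcp_pos: [589.1, 163.3, 248.1]
tcp_rot: [[-0.292, 0.956, -0.002], [0.956, 0.292, -0.001], [-0.0, -0.002, -1.0]]
ft_force: [-0.5, -0.6, -4.0]
gripper_width: 26.6
finger_force: 29.9
```

Emit:
step_arm:
  commands:
    - [-0.11,-0.036,0,0,0,0,1]
    - [-0.219,-0.072,0,0,0,0,1]
    - [-0.219,-0.072,0,0,0,0,1]
    - [-0.219,-0.072,0,0,0,0,1]
    - [-0.219,-0.072,0,0,0,0,1]
    - [-0.219,-0.072,0,0,0,0,1]
    - [-0.219,-0.072,0,0,0,0,1]
    - [-0.219,-0.072,0,0,0,0,1]
    - [-0.219,-0.072,0,0,0,0,1]
    - [-0.11,-0.036,0,0,0,0,1]
    - [0,0,0,0,0,0,1]
    - [0,0,0,0,0,0,1]

```text
time_s: 11.5
tcp_pos: [580.8, -251.3, 248.4]
tcp_rot: [[-0.29, 0.957, -0.002], [0.957, 0.29, 0.001], [0.002, -0.001, -1.0]]
ft_force: [0.4, 1.6, -3.3]
gripper_width: 26.6
finger_force: 29.9
```

Emit:
step_arm:
  commands:
    - [0,0,0,0,0,0,1]
    - [0,0,0,0,0,0,1]

```text
time_s: 11.7
tcp_pos: [581.7, -249.4, 249.0]
tcp_rot: [[-0.295, 0.956, -0.0], [0.956, 0.295, 0.001], [0.001, 0.0, -1.0]]
ft_force: [-0.4, 0.9, -3.2]
gripper_width: 27.0
finger_force: 29.9
```

```bash
python3 - <<'E'
from station import r
from h import *
s=r.read_state();c=r.camera_params("wrist");p,d=r.camera("wrist")
R=np.array(s["tcp_rot"]);t=np.array(s["tcp_pos"])
print(np.round(t,1),np.round(R,3).tolist(),s["time_s"])
np.savez("pics/w3.npz",p=p,d=d,T=c["cam_to_world"],R=R,t=t);cv2.imwrite("pics/w3.png",p[...,::-1])
E
```

```text
[ 581.7 -249.4  249. ] [[-0.295, 0.956, -0.0], [0.956, 0.295, 0.001], [0.001, 0.0, -1.0]] 11.7
```

View pics/w3.png

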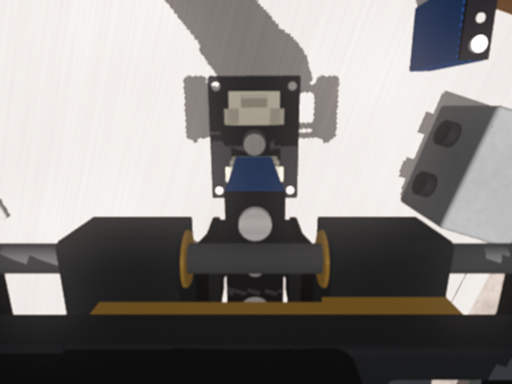

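The nest base spans columns 209-300 and rows 77-197, with the plunger at (254,144) and the screws near its corners. The held cell is at (255,190), upright.

```bash
python3 - <<'E'
from station import r
from h import *
z=np.load("pics/w3.npz");c=dict(r.camera_params("wrist"),cam_to_world=z["T"]);P=cloud(c,z["d"]);im=z["p"];R,t=z["R"],z["t"]
g=cv2.cvtColor(im,cv2.COLOR_RGB2GRAY)
q=plane(c,[(215,86),(292,86),(219,190),(290,189)],13);print("screw mid",q.mean(0).round(1), "ang",np.degrees(np.arctan2(*(q[1]-q[0])[[1,0]])),np.degrees(np.arctan2(*(q[3]-q[2])[[1,0]])))
v,u=np.mgrid[0:384,0:512];ok=(z["d"]>0)&(u>200)&(u<310)&(v>65)&(v<200)
def rect(n,m):
    X=P[m];rc=cv2.minAreaRect(X[:,:2].astype(np.float32));print(n,len(X),np.round(rc[0],1),np.round(rc[1],1),round(rc[2],1),X[:,2].mean().round(1));return X
rect("base",ok&(abs(P[...,2]-12)<4))
X=rect("plunger",ok&(P[...,2]>58)&(P[...,2]<69)&(v>128)&(v<158)&(u>240)&(u<268))
X=rect("stop+y",ok&(P[...,2]>45)&(P[...,2]<80)&(v<128))
for lo,hi in((47,53),(72,79)): rect((lo,hi),ok&(P[...,2]>lo)&(P[...,2]<hi)&(v<128))
m=((g>110)&(abs(u-254)<16)&(abs(v-144)<16)).astype(np.uint8);n,l,st,ce=cv2.connectedComponentsWithStats(m)
i=1+st[1:,4].argmax();print("pl blob",st[i],ce[i],plane(c,ce[i],64).round(1), "in tool",(R.T@(plane(c,ce[i],64)[0]-t)).round(1))
# held cell: blue front face + top terminal, in tool frame
B=(P-t)@R
mb=(im[...,2].astype(int)>im[...,0]+40)&ok&(P[...,2]>150);print("blue n",mb.sum(),"y_t range per z_t",[(zz,np.percentile(B[...,1][mb&(abs(B[...,2]-zz)<6)],[2,98]).round(1).tolist(),B[...,0][mb&(abs(B[...,2]-zz)<6)].mean().round(1)) for zz in(0,20,40,60) if (mb&(abs(B[...,2]-zz)<6)).sum()>5])
w=plane(c,(255,224),t[2]+35)[0];print("terminal in tool",((w-t)@R).round(1))
E
```

```text
screw mid [ 573.6 -222.6   13. ] ang 17.130751686377558 17.953522994999187
base 6050 [ 573.6 -221.7] [110.2 149.7] 17.4 12.1
plunger 378 [ 573.6 -221.9] [22.7 22.9] 31.7 64.1
stop+y 1876 [ 562.2 -185.8] [61.2 35. ] 17.1 59.3
(47, 53) 1101 [ 562.1 -185.9] [55.8 35. ] 17.2 50.1
(72, 79) 456 [ 562.5 -186.7] [61.3 29.3] 18.2 75.2
pl blob [244 134  21  21 332] [253.8373494  144.03614458] [[ 573.3 -221.9   64. ]] in tool [ 28.5   0.  185. ]
blue n 1295 y_t range per z_t [(0, [-10.6, 11.3], np.float64(33.9)), (20, [-10.6, 10.8], np.float64(33.9)), (40, [-11.2, 10.7], np.float64(33.9)), (60, [-9.7, 8.7], np.float64(33.8))]
terminal in tool [ 20.7   0.7 -35. ]
```

Nest centre is (573.6,-221.9) at 17.4°. In the hand the cell sits at tool x -1.1, y 0, and is upright. I'll move above the nest and partway down.

Emit:
step_arm:
  commands:
    - [0.049,0,0,0,0,-0.005,1]
    - [0.05,0.001,0,0,0,0,1]
    - [0.05,0.001,0,0,0,0,1]
    - [0,0,0.1,0,0,0,1]
    - [0,0,0.15,0,0,0,1]
    - [0,0,0.15,0,0,0,1]
    - [0,0,0.05,0,0,0,1]
    - [0,0,0,0,0,0,1]
    - [0,0,0,0,0,0,1]
    - [0,0,0,0,0,0,1]

```text
time_s: 12.75
tcp_pos: [574.0, -223.3, 161.2]
tcp_rot: [[-0.296, 0.955, 0.003], [0.955, 0.296, -0.001], [-0.002, 0.003, -1.0]]
ft_force: [0.8, -0.0, -2.4]
gripper_width: 26.7
finger_force: 29.9
```

```bash
python3 - <<'E'
from station import r
from h import *
s=r.read_state();R=np.array(s["tcp_rot"]);t=np.array(s["tcp_pos"])
N=np.array([573.6,-221.9,50]);print("nest in tool",((N-t)@R).round(1),"want [-1.1 0 68.6]",np.degrees(np.arctan2(R[1,1],R[0,1])))
E
```

```text
nest in tool [  1.6  -0.3 111.2] want [-1.1 0 68.6] 17.223688364286172
```

Emit:
step_arm:
  commands:
    - [0.013,0,0,0,0,-0.003,1]
    - [0,0,0.025,0,0,0,1]
    - [0,0,0.04,0,0,0,1]
    - [0,0,0.04,0,0,0,1]
    - [0,0,0.025,0,0,0,1]
    - [0,0,0,0,0,0,1]
    - [0,0,0,0,0,0,1]

```text
time_s: 13.45
tcp_pos: [572.1, -220.5, 133.2]
tcp_rot: [[-0.298, 0.955, -0.0], [0.955, 0.298, -0.0], [-0.0, -0.0, -1.0]]
ft_force: [-0.1, -0.6, -3.6]
gripper_width: 27.1
finger_force: 29.9
```

Emit:
step_arm:
  commands:
    - [-0.003,0.005,0.015,0,0,0,1]
    - [0,0,0.015,0,0,0,1]
    - [0,0,0.015,0,0,0,1]
    - [0,0,0.015,0,0,0,1]
    - [0,0,0,0,0,0,1]
    - [0,0,0,0,0,0,1]

```text
time_s: 14.05
tcp_pos: [573.1, -220.9, 122.0]
tcp_rot: [[-0.298, 0.955, 0.0], [0.955, 0.298, 0.0], [0.0, 0.0, -1.0]]
ft_force: [-3.0, -1.0, 7.0]
gripper_width: 26.7
finger_force: 29.9
```

Emit:
step_arm:
  commands:
    - [0,0,0.007,0,0,0,1]
    - [0,0,0.007,0,0,0,1]
    - [0,0,0.005,0,0,0,1]
    - [0,0,0,0,0,0,1]
    - [0,0,0,0,0,0,1]

```text
time_s: 14.55
tcp_pos: [573.1, -221.0, 118.7]
tcp_rot: [[-0.298, 0.955, 0.0], [0.955, 0.298, 0.0], [0.0, 0.0, -1.0]]
ft_force: [-4.8, 0.1, 8.4]
gripper_width: 26.8
finger_force: 30.0
```

Emit:
step_arm:
  commands:
    - [0,0,0.005,0,0,0,1]
    - [0,0,0,0,0,0,1]
    - [0,0,0,0,0,0,1]

```text
time_s: 14.85
tcp_pos: [573.1, -220.9, 118.6]
tcp_rot: [[-0.298, 0.955, 0.001], [0.955, 0.298, 0.001], [0.001, 0.001, -1.0]]
ft_force: [-6.5, 1.6, 13.5]
gripper_width: 27.0
finger_force: 30.0
```

Emit:
step_arm:
  commands:
    - [0,0,0.005,0,0,0,1]
    - [0,0,0.003,0,0,0,1]
    - [0,0,0,0,0,0,1]
    - [0,0,0,0,0,0,1]
    - [0,0,0,0,0,0,1]

```text
time_s: 15.35
tcp_pos: [573.2, -220.9, 118.5]
tcp_rot: [[-0.298, 0.955, 0.001], [0.955, 0.298, 0.002], [0.001, 0.001, -1.0]]
ft_force: [-9.0, 4.4, 23.3]
gripper_width: 26.7
finger_force: 30.0
```

```bash
python3 - <<'E'
from station import r
from h import *
p,d=r.camera("wrist");c=r.camera_params("wrist");s=r.read_state();print(s["ft_force"],s["tcp_pos"],s["gripper_width"])
q,e=r.camera("side");cs=r.camera_params("side");P=cloud(cs,e)
m=(e>0)&(np.hypot(P[...,0]-573.6,P[...,1]+221.9)<45)&(P[...,2]>120)&(P[...,2]<156);print(m.sum(),np.percentile(P[m][:,2],[50,90,98]) if m.any() else '')
t=np.hstack([cv2.resize(p[60:250,150:360],None,fx=1.8,fy=1.8),cv2.resize(q[200:314,210:340],(390,342))]);cv2.imwrite("pics/fin.png",t[...,::-1])
E
```

```text
[-9.19080461  4.12617303 23.91188474] [ 573.13233489 -220.91487927  118.52815897] 26.78040007226516
185 [142.88991563 152.33779024 154.9610427 ]
```

View pics/fin.png

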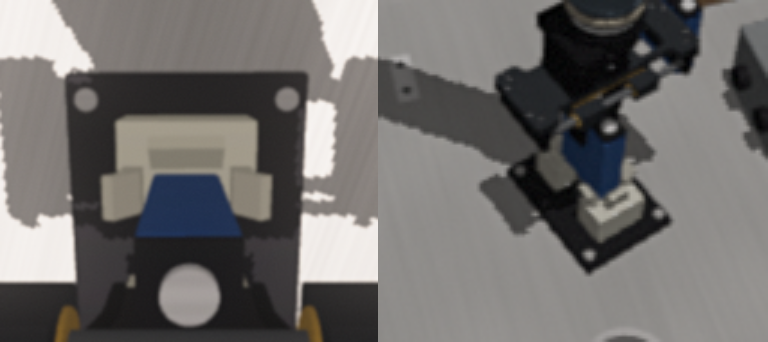

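The picture shows the cell between the white guides, its face at (188,205). TCP height is steady at 118.5 mm with about 23 N of push, so it is hard on the stops.

```bash
python3 -c "
from station import r
print(r.hand_in())"
```

```text
the job is handed in; nothing more can be done
None
```

I slid the jaw fully open, moved the cell to the nest and handed the job in at about 15 s; the cell is on the hard stops, still gripped and pressed down with about 23 N.

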